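# Cock a snap trap and butt it against the drawer unit

### The job

Set the snap trap: press its red thumb bar down until the catch takes hold of the jaw, without forcing it against its stop, and ease off so that it stays cocked. The trap must also stand flat on the shelf with its bait end butted squarely against the side of the blue drawer unit that faces it; never let the jaw snap, and leave the fuse box, lamp and tester pen where they are.

Things in the scene. Friction and masses are not known exactly. Their poses are not given: they have to be found in the camera images.
- trap: Loose black plastic snap trap, 140 long x 56 wide, about 160 g, flat on the shelf. Origin on the shelf right under the hinge pin, mid width; x points to the bait end, z up. Floor plate 4 thick, from x=-68 to x=+72. The pin lies along y at x=0, 30 above the shelf. Grey jaw in front, red thumb bar at the tail, yellow treadle between low front rails.
- trap_grip (a point): Place to take hold of the trap, cocked or not: mid width between its two upright side cheeks, at x=-30 and 13 above the shelf. The cheeks are 26 high, their outer faces 56 apart (y=-28 and +28), and run from x=-38 to x=+14. Gripped here, a gripper stays clear of the raised jaw. Axes as the trap's.
- jaw (a joint): Angle of the sprung jaw about the pin, rad. 0 = snapped shut (start); it grows as the thumb bar goes down and the jaw's front rises. The spring always pulls it back to 0; the bar takes 9 to 14 N straight down. Let go before the catch holds, or knocked off the catch, the jaw snaps shut; letting it back slowly with the finger on the bar is harmless. More than 24 N on the jaw cracks it.
- thumb_bar (a point): Centre of the red thumb bar on the jaw's tail: round, 12 diameter, 42 long, parallel to the pin. It swings at radius 50 about the pin: at jaw angle q it lies in the trap's frame at x = -50 cos(0.855 - q), z = 30 + 50 sin(0.855 - q) mm (68 above the shelf when shut, 13 to 33 when cocked). When cocked, pressing it further does not fire the trap.
- catch (a point): Nose of the yellow treadle's upright post, the catch, 28 above the shelf at x=+23 in the trap's frame. It drops under the jaw's steel sear at a jaw angle between 0.8 and 1.2: this depends on how the sear is set on the hub, differs from trap to trap and cannot be read beforehand. Once it holds and the finger eases up, the bar follows for 2 to 3 mm only and then presses no more.
- bumper (a point): Black rubber stop under the tail, 14 high, at x=-26 in the trap's frame. The jaw meets it about 0.04 rad (2 mm at the bar) past the angle where the catch drops in; it is felt as a steep rise of force. Pressing until the stop is just felt, some 4 to 6 N more than before, is enough.
- jaw_tip (a point): Middle of the jaw's front bar, 66 from the pin, 45 wide. When cocked it stands 30 to 51 ahead of the pin and up to 92 above the shelf.
- bait_cup (a point): Rim centre of the yellow bait cup, 24 diameter, on the treadle, 18 above the shelf, at x=+50 in the trap's frame. About 1.7 N down on the cup fires the cocked trap.
- trap_front (a point): Middle of the trap's front lip face (bait end), 10 above the shelf, at x=+72 in the trap's frame; axes as the trap's.
- unit: Blue plastic drawer unit fixed to the shelf, 180 deep (x) x 160 wide (y) x 130 high, two drawers with black knobs in its -x front. Origin in the middle of its underside.
- unit_side (a point): Middle of the unit's flat -y side, the one that faces the trap, 10 above the shelf; axes as the unit's (the outward direction is -y). The flat side runs 75 towards -x and 90 towards +x from here.
- fusebox: Clear plastic box of glass cartridge fuses, 60 x 90 x 25 high, loose; origin under its centre. Bystander.
- lampholder: White ceramic lamp holder, 60 across the foot, with a frosted LED bulb in it, 125 high in all, loose; origin under its centre. Bystander.
- testpen: Grey tester pen lying on the shelf, 132 long, 14 high, loose; origin under it 73 from its blunt end, x towards the tip. Bystander.
There are look-alikes about, which are no part of the job. Of the things shaped like the trap, the black one is meant.

How it is judged (in metres and radians):
On the way:
1. the jaw is drawn back and held by the catch, with the robot off it (value of joint jaw above 0.7 rad and contact force between the fingers and jaw below 0.1 N), for 0.3 s.
At the end, for the whole second after the job is handed in: Jaw held cocked by the catch (joint above 0.7 rad); trap flat and still on the shelf (tilt under 0.04 rad), the middle of its front lip within 5 mm of the unit's facing side, from 60 mm on the -x to 75 mm on the +x side of that side's middle point, square to it within 0.12 rad (value of joint jaw above 0.7 rad and y of trap_front in the frame of unit_side between -0.005 and 0.004 m and x of trap_front in the frame of unit_side between -0.06 and 0.075 m and angle between the x axis of trap and the y axis of unit, either way round below 0.12 rad and angle between trap's own z axis and vertical below 0.04 rad and height (world z) of trap below 0.004 m and linear speed of trap below 0.01 m/s); the robot touches nothing.
It fails at once if the jaw is let snap or the trap fires (velocity of joint jaw below -8 rad/s).
It fails at once if the jaw is forced with more than 24 N (contact force between the fingers and jaw above 24 N).
It fails at once if the fuse box is shoved more than 15 mm (distance of fusebox from where it was at the start of the episode above 0.015 m).
It fails at once if the lamp holder with the bulb is shoved more than 15 mm or tipped (distance of lampholder from where it was at the start of the episode above 0.015 m or angle between lampholder's own z axis and vertical above 0.3 rad).
It fails at once if the tester pen is shoved more than 15 mm (distance of testpen from where it was at the start of the episode above 0.015 m).
It also fails if it takes over 67 s, if anything falls off the work surface, if the arm or the gripper's body presses on something with over 40 N, if the wrist force passes 120 N, or if a joint passes its speed limit or range.

### The arm

A 7-joint arm with a two-finger parallel gripper is mounted at the origin on the work surface. World frame = base frame: x ahead of the robot, y to its left, z up, the work surface at z = 0. Lengths are in m, angles in degrees, forces in N, time in s.
With the tool pointing down it reaches from about 0.425 to 0.8 m from the base axis. Payload 8.3 kg.
Tool frame: the origin (TCP) lies midway between the tips of the shut fingers; the grasp point (between the pads) lies 19 mm behind it; x points along the fingers, z is the direction in which the jaws open and shut, and the axes are right-handed (so a half turn about x gives the same grasp; the last joint's range is limited). The gripper opens to 85 mm and grips with 20 to 120 N. Pads are 22 mm wide; open, the fingers measure 114 mm over their backs; the gripper's body (76 mm by 85 mm) begins 54 mm behind the grasp point. The pads swing forward as they close: fully open they stand 13 mm farther back than shut.
Start: joints at [73.172, 21.967, 0.94, 78.501, -0.361, 79.538, -2.664], TCP at [0.143, -0.608, 0.231] pointing down, gripper open.
Joint ranges: [-169.22, 169.22], [-14.56, 117.87], [-87.37, 89.26], [10.42, 133.3], [-82.24, 262.24], [0.94, 117.77], [-172.7, 172.7]. Speed limits (degrees/s): [136.94, 136.94, 172.46, 172.46, 180, 180, 180].

### API

Orientations are given as a 3x3 rotation matrix whose columns are the frame's x, y, z axes.
In Python, from bench import bot, vision gives the robot as it stands.
- The arm moves only by the tool step_arm, never from a script. Its argument "rows" is a list of rows, each a list of 4 numbers: the shift along the tool's x, y, z in cm, then the turn about the tool's x in degrees. A call has 1 to 12 rows; each row shifts and turns the commanded pose from where the row before left it, along the tool's axes as they then stand; what a row does not reach is not made up. A row lasts 1/8 s, in which the tool goes at most 62.5 mm and 10.7 degrees, less where a joint would pass 70% of its speed; a pose out of reach is approached as far as the arm can. A call is refused whole if a number of a shift passes 6.25 or a number of a turn 10.7, either way. A call with a gripper value outside its range is refused whole. "fingers" is the finger opening in cm, from 0 to 8.54, set as the call begins (left out, the last holds). The fingers move at their own pace and stop on an object; "newtons" is the grip in N (left out, the last holds). Time passes only in rows, so rows that do not move let the fingers close. It gives the time, the measured TCP pose, the force and the opening at its end, in the units of the state.
- bot.observe(): the state, without advancing time (a new reading comes with each control period).
- vision.capture(name): name is "scene" or "top"; returns a dict with "frame" (480x640x3 uint8, red, green, blue), "z_map" (480x640 float32, m along the optical axis (not along the pixel's ray), 0 where there is no reading), "fx", "fy", "cx", "cy" (pixels), "cam_to_world" (4x4, takes a point from camera to world coordinates). Camera axes: x right, y down, z forward; pixel columns grow to the right and rows downward; lengths in m; the calibration is good to about 2 mm. A picture is of the moment at which its call begins.
- bot.hand_in(): hands the job in, once; it reports no verdict.
The state is a dict: "t": time; "q": joint angles; "joint_vel": joint speeds; "joint_torque": joint torques, N m; "tool_pos": TCP position; "tcp_rot": TCP orientation; "wrist_force": force on the tool from outside, world axes, zero at the start; "ft_torque": the same for the moment, N m; "width": finger opening in m.
Only numpy, scipy, OpenCV 4.12 (cv2) and the standard library are available. Lean on these libraries where they do the work, as an engineer would, in place of code of your own. Each camera call takes 0.05 s, during which the arm holds its last target.

## Working session

There is one attempt and no reset: what is moved stays moved. The work goes in short steps, Python scripts to look and compute and a tool call to move; the robot and the scene stay as the last step left them, time stands still between calls to the robot, and variables do not carry over. Pictures are saved under pics/ and viewed, and the job is handed in when it is done.

Besides the shell and the picture viewer there is one more tool, called after "Emit:" by a JSON object that holds its "op" and its "data". step_arm: Moves the arm, as the interface text tells. Its arguments: {"type":"object","properties":{"rows":{"type":"array","items":{"type":"array","items":{"type":"number"}}},"fingers":{"type":"number"},"newtons":{"type":"number"}},"required":["rows"]}

```bash
mkdir -p pics; ls; cat > h.py <<'E'
from bench import bot, vision
import numpy as np, cv2
def cap(n,save=None):
    d=vision.capture(n)
    if save: cv2.imwrite('pics/'+save,cv2.cvtColor(d['frame'],cv2.COLOR_RGB2BGR))
    z=d['z_map'];v,u=np.mgrid[0:480,0:640]
    P=np.stack([(u-d['cx'])*z/d['fx'],(v-d['cy'])*z/d['fy'],z],-1)
    T=np.array(d['cam_to_world']);W=P@T[:3,:3].T+T[:3,3];W[z==0]=np.nan
    return d,W
E
python3 - <<'E'
from h import *
for n in('scene','top'):
    d,W=cap(n,n+'1.png'); np.savez(n+'1.npz',f=d['frame'],W=W); print(np.round(d['cam_to_world'],3),d['fx'])
s=bot.observe();print(s)
E
```

```text
pics
[[-0.621  0.472 -0.626  1.037]
 [ 0.784  0.358 -0.507  0.394]
 [-0.015 -0.805 -0.593  0.529]
 [ 0.     0.     0.     1.   ]] 454.4185177182998
[[-8.000e-03 -9.800e-01  1.970e-01  3.330e-01]
 [-1.000e+00  6.000e-03 -8.000e-03  1.000e-03]
 [ 7.000e-03 -1.970e-01 -9.800e-01  1.094e+00]
 [ 0.000e+00  0.000e+00  0.000e+00  1.000e+00]] 530.6063105736591
{'t': 0.1, 'q': array([73.17142677, 22.01045654,  0.93838707, 78.55551889, -0.35972485,
       79.53815602, -2.66419775]), 'joint_vel': array([ 0.02770703, -0.10907365,  0.11158217, -0.16992078, -0.05677165,
       -0.04187324,  0.0062638 ]), 'joint_torque': array([ 2.77803949e-03, -6.29132867e+01,  8.47448856e-01, -3.72758281e+01,
        1.67561334e-02,  1.04616481e-02, -1.89819787e-05]), 'tool_pos': array([ 0.14290445, -0.60797465,  0.23037683]), 'tcp_rot': array([[-4.51096756e-04,  9.73465473e-01,  2.28833499e-01],
       [ 1.70912469e-03,  2.28833938e-01, -9.73463973e-01],
       [-9.99998438e-01, -4.80214581e-05, -1.76700012e-03]]), 'wrist_force': array([ 0.44463013, -0.70041687, -1.3468921 ]), 'ft_torque': array([ 0.03743559, -0.02579864, -0.01836447]), 'width': 0.08565475501614178}
```

View pics/scene1.png

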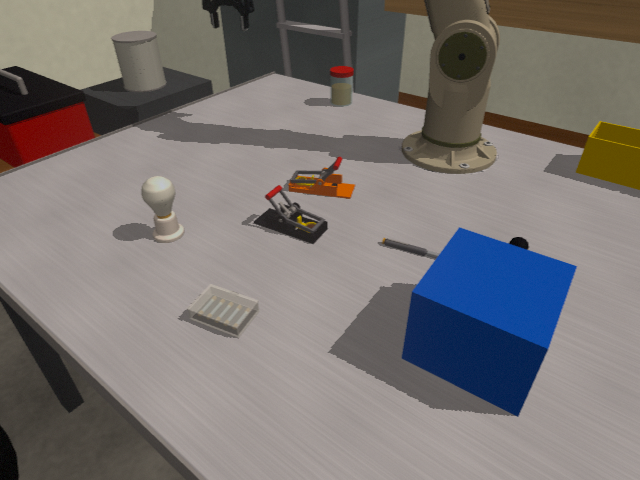

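View pics/top1.png

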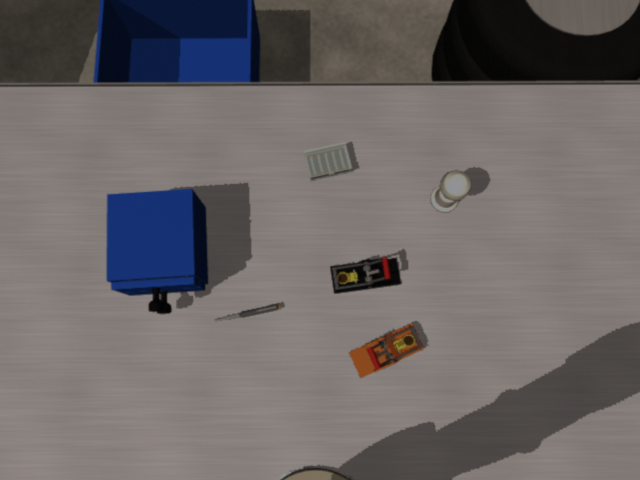

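The black trap is at top (365,274) and scene (292,217); the orange look-alike is at top (388,350) and scene (320,182). The black one is meant. Its bait end points left in the top view, towards the drawer unit at (155,240). The pen is at (250,312), the fuse box at (330,161) and the lamp at (450,190). Next: an enlarged crop and measurements.

```bash
python3 - <<'E'
from h import *
t=np.load('top1.npz');f=t['f'][...,::-1];W=t['W']
a=cv2.resize(f[240:310,315:415],(800,560),interpolation=cv2.INTER_CUBIC);cv2.imwrite('pics/crop1.png',a)
def reg(r0,r1,c0,c1,lo,hi):
    w=W[r0:r1,c0:c1].reshape(-1,3);im=f[r0:r1,c0:c1].reshape(-1,3).astype(int)
    m=(w[:,2]>lo)&(w[:,2]<hi);return w[m],im[m]
# table
print('table z',np.nanmedian(W[380:400,100:300,2]))
# trap: rect of footprint of dark low pixels
w,im=reg(240,310,315,415,0.003,0.045)
for nm,(r0,r1,c0,c1,lo,hi) in dict(trap=(240,310,318,412,0.004,0.035),unit=(170,300,90,215,0.12,0.14),fuse=(135,185,295,362,.01,.04),pen=(295,325,205,295,.005,.03),lamp=(165,220,420,490,.01,.2),lampfoot=(165,220,420,490,.004,.02)).items():
    w,im=reg(r0,r1,c0,c1,lo,hi)
    r=cv2.minAreaRect((w[:,:2]*1000).astype(np.float32));print(nm,len(w),r,w.min(0).round(3),w.max(0).round(3)); print(cv2.boxPoints(r).round(0).tolist())
w,im=reg(240,310,315,415,0.0,0.12)
red=(im[:,2]>120)&(im[:,1]<60)
print('red',np.median(w[red],0),w[red].min(0),w[red].max(0))
yel=(im[:,2]>120)&(im[:,1]>110)&(im[:,0]<70)
print('yel',np.median(w[yel],0),w[yel].min(0),w[yel].max(0))
E
```

```text
table z 0.0001939148284693104
trap 1336 ((494.64410400390625, -106.03707885742188), (193.29566955566406, 144.63296508789062), 89.60625457763672) [ 0.422 -0.203  0.004] [ 0.567 -0.009  0.035]
[[422.0, -202.0], [566.0, -203.0], [568.0, -10.0], [423.0, -9.0]]
unit 7688 ((547.028076171875, 304.3609619140625), (181.09765625, 162.40997314453125), 3.647393226623535) [0.455 0.219 0.12 ] [0.641 0.389 0.137]
[[451.0, 380.0], [462.0, 218.0], [643.0, 229.0], [632.0, 391.0]]
fuse 1256 ((736.380859375, -30.58452606201172), (66.21155548095703, 91.03596496582031), 12.75407886505127) [ 0.699 -0.081  0.01 ] [0.777 0.021 0.031]
[[694.0, 7.0], [714.0, -82.0], [779.0, -68.0], [759.0, 21.0]]
pen 341 ((424.2350769042969, 134.04710388183594), (175.90359497070312, 57.02125930786133), 89.56576538085938) [0.396 0.046 0.005] [0.453 0.222 0.018]
[[395.0, 46.0], [452.0, 46.0], [453.0, 222.0], [396.0, 222.0]]
lamp 1036 ((654.19677734375, -276.8776550292969), (58.30577087402344, 55.214412689208984), 42.559181213378906) [ 0.626 -0.307  0.01 ] [ 0.685 -0.249  0.129]
[[614.0, -276.0], [651.0, -317.0], [694.0, -277.0], [657.0, -237.0]]
lampfoot 365 ((671.332275390625, -303.7843017578125), (151.1958465576172, 120.9499740600586), 89.58340454101562) [ 0.611 -0.38   0.004] [ 0.732 -0.228  0.02 ]
[[610.0, -379.0], [731.0, -380.0], [732.0, -229.0], [611.0, -228.0]]
red [ 0.49394432 -0.13988173  0.07364142] [ 0.47818152 -0.1429603   0.07111591] [ 0.51565478 -0.13735746  0.07741013]
yel [ 0.4875539  -0.07951821  0.01252285] [ 0.48124794 -0.08748302  0.00820971] [ 0.49622015 -0.07107403  0.03248205]
```

View pics/crop1.png

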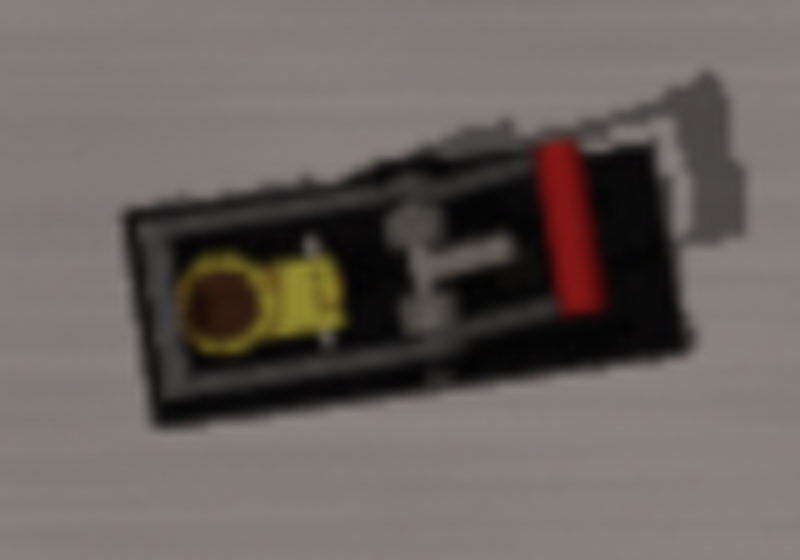

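```bash
python3 - <<'E'
from h import *
for n,(r0,r1,c0,c1) in dict(top=(240,310,318,412),scene=(175,250,245,335)).items():
    t=np.load(n+'1.npz');f=t['f'];W=t['W']
    w=W[r0:r1,c0:c1].reshape(-1,3);im=f[r0:r1,c0:c1].reshape(-1,3).astype(int)
    m=(im.max(1)<45)&(w[:,2]<.045)&(w[:,2]>-.01)
    w=w[m];r=cv2.minAreaRect((w[:,:2]*1000).astype(np.float32));print(n,m.sum(),r,cv2.boxPoints(r).round(1).tolist(),np.percentile(w[:,2],[2,50,98]))
t=np.load('top1.npz');f=t['f'].astype(int);W=t['W']
red=(f[...,0]>120)&(f[...,1]<60);red[:, :318]=0;red[:,412:]=0;red[:240]=0;red[310:]=0
print(cv2.minAreaRect((W[red][:,:2]*1000).astype(np.float32)))
# pen: gray/dark pixels
sub=W[295:325,205:295];im=f[295:325,205:295];m=(im.max(2)<95)|(sub[...,2]>.008)
w=sub[m];print('pen',cv2.minAreaRect((w[:,:2]*1000).astype(np.float32)), w.min(0),w.max(0))
# unit side from scene
t=np.load('scene1.npz');W=t['W'];f=t['f'].astype(int)
blue=(f[...,2]>90)&(f[...,0]<30);blue[:235]=0
w=W[blue];top=w[w[:,2]>.12];print('unit sc',cv2.minAreaRect((top[:,:2]*1000).astype(np.float32)))
s=w[(w[:,2]>.02)&(w[:,2]<.11)];print(s.min(0),s.max(0))
E
```

```text
top 1090 ((494.4093322753906, -107.42265319824219), (62.40616989135742, 140.88330078125), 8.183565139770508) [[453.5, -42.099998474121094], [473.6000061035156, -181.60000610351562], [535.2999877929688, -172.6999969482422], [515.2999877929688, -33.29999923706055]] [0.00033826 0.00557358 0.03895307]
scene 913 ((425.63714599609375, -115.77699279785156), (197.92601013183594, 141.15867614746094), 8.74846363067627) [[317.1000061035156, -61.099998474121094], [338.6000061035156, -200.60000610351562], [534.2000122070312, -170.5], [512.7000122070312, -31.0]] [0.0026771  0.00864298 0.03530939]
((496.9810791015625, -139.8200225830078), (37.52212905883789, 3.327782392501831), 6.772615432739258)
pen ((417.0949401855469, 130.78956604003906), (13.476312637329102, 140.63336181640625), 12.06533432006836) [nan nan nan] [nan nan nan]
unit sc ((554.1444091796875, 303.9646911621094), (167.527099609375, 158.54238891601562), 3.569324254989624)Traceback (most recent call last):
  File "<stdin>", line 17, in <module>
    return umr_minimum(a, axis, None, out, keepdims, initial, where)
ValueError: zero-size array to reduction operation minimum which has no identity
```

The crop confirms the black trap: bait cup on the left (towards the unit), red bar on the right. First I'll swing over to it with the fingers shut.

Emit:
{"op": "step_arm", "data": {"rows": [[0,3.76,-3.1,0],[0,3.76,-3.1,0],[0,3.76,-3.1,0],[0,3.76,-3.1,0],[0,3.76,-3.1,0],[0,3.76,-3.1,0],[0,3.76,-3.1,0],[0,3.76,-3.1,0],[0,3.76,-3.1,0],[0,3.76,-3.1,0],[0,3.76,-3.1,0],[0,3.76,-3.1,0]], "fingers": 0}}

```text
t: 1.6
tool_pos: [0.4976, -0.1418, 0.2311]
tcp_rot: [[-0.0, 0.974, 0.229], [0.0, 0.229, -0.974], [-1.0, -0.0, -0.0]]
wrist_force: [0.8, -0.6, 0.2]
width: 0.0002
```

Emit:
{"op": "step_arm", "data": {"rows": [[0,0,0,-10.6],[0,0,0,-10.6],[0,0,0,-10.6],[0,0,0,-10.6],[0,0,0,-10.6],[0,0,0,-10.6],[0,0,0,-10.6],[0,0,0,-10.6],[0,0,0,0]]}}

```text
t: 2.72
tool_pos: [0.4969, -0.143, 0.231]
tcp_rot: [[-0.001, -0.138, 0.99], [0.0, 0.99, 0.138], [-1.0, 0.0, -0.001]]
wrist_force: [0.5, 0.6, -1.4]
width: -0.0002
```

```bash
cat >> h.py <<'E'
def go(x,y,z=None,ang=None):
    "tool-frame shift in cm to the target; ang = world yaw wanted of tool z, deg"
    s=bot.observe();p=np.array(s['tool_pos']);R=np.array(s['tcp_rot'])
    d=np.array([x,y,p[2] if z is None else z])-p
    print('t',s['t'],'pos',p.round(4),'yaw z',np.degrees(np.arctan2(R[1,2],R[0,2])).round(2),'shift cm',(R.T@d*100).round(2),'F',np.round(s['wrist_force'],2),'w',s['width'],'xdown',R[:,0].round(3))
E
python3 - <<'E'
from h import *
go(.497,-.142,.12)
print(bot.observe()['q'])
d,W=cap('top','top2.png');cap('scene','scene2.png')
E
```

```text
t 2.725 pos [ 0.4969 -0.143   0.231 ] yaw z 7.96 shift cm [11.1   0.1   0.04] F [ 0.52  0.57 -1.4 ] w -0.00015331790564082322 xdown [-0.001  0.    -1.   ]
[ 40.84651214  11.07827104 -32.39845234  94.12713202   6.05868685
  76.60058834  15.47819106]
```

Emit:
{"op": "step_arm", "data": {"rows": [[5,0.05,0,0],[5,0.05,0,0],[3,0,0,0],[1,0,0,0],[0,0,0,0]]}}

```text
t: 3.45
tool_pos: [0.4971, -0.142, 0.0915]
tcp_rot: [[-0.0, -0.138, 0.99], [0.0, 0.99, 0.138], [-1.0, 0.0, -0.0]]
wrist_force: [-0.5, -0.3, 0.3]
width: 0.0002
```

```bash
python3 - <<'E'
from h import *
go(.497,-.142,.08)
for n,(r0,r1,c0,c1) in dict(top=(220,320,300,430),scene=(120,260,200,360)).items():
    d,W=cap(n);f=d['frame'][r0:r1,c0:c1,::-1];cv2.imwrite('pics/%s3.png'%n,cv2.resize(f,None,fx=4.5,fy=4.5,interpolation=cv2.INTER_CUBIC)[:600,:800])
E
```

```text
t 3.45 pos [ 0.4971 -0.142   0.0915] yaw z 7.95 shift cm [ 1.15 -0.   -0.01] F [-0.51 -0.29  0.29] w 0.00016133051232866864 xdown [-0.  0. -1.]
```

View pics/scene3.png

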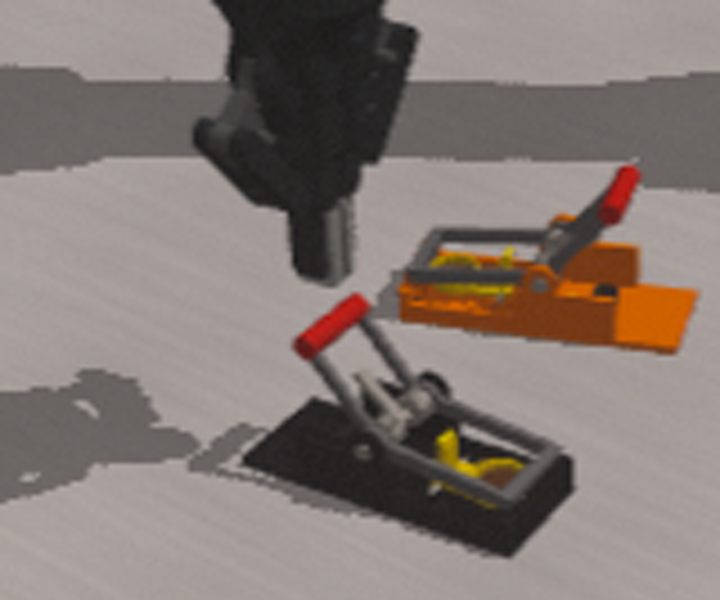

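View pics/top3.png

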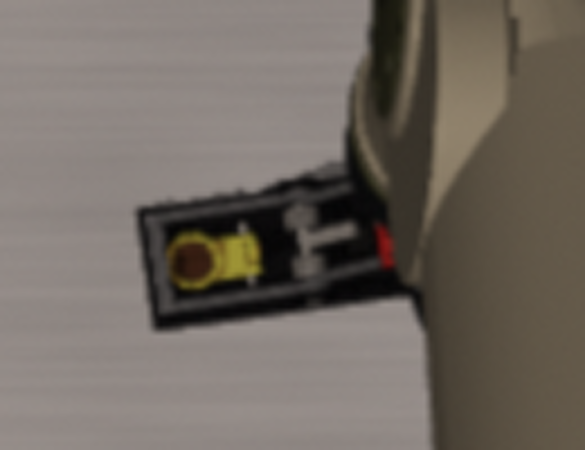

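In the scene crop the shut fingertips (320,280) are right above the red bar (330,325). I'll go down to contact.

Emit:
{"op": "step_arm", "data": {"rows": [[1.2,-0.1,0,0],[0.3,-0.1,0,0],[0.2,0,0,0],[0.2,-0.1,0,0],[0,0,0,0]]}}

```text
t: 4.18
tool_pos: [0.4976, -0.145, 0.073]
tcp_rot: [[0.0, -0.14, 0.99], [-0.0, 0.99, 0.14], [-1.0, -0.0, 0.0]]
wrist_force: [-3.7, 1.8, 8.6]
width: -0.0004
```

Emit:
{"op": "step_arm", "data": {"rows": [[0.2,-0.2,0,0],[0.2,-0.2,0,0],[0.2,-0.15,0,0],[0.2,-0.15,0,0],[0.2,-0.1,0,0],[0.2,-0.1,0,0],[0,0,0,0]]}}

```text
t: 5.05
tool_pos: [0.4991, -0.1558, 0.0616]
tcp_rot: [[0.001, -0.138, 0.99], [-0.002, 0.99, 0.138], [-1.0, -0.003, 0.001]]
wrist_force: [-5.4, -4.0, 11.6]
width: -0.0004
```

```bash
python3 - <<'E'
from h import *
go(.497,-.142,.08)
print(bot.observe()['ft_torque'])
for n,(r0,r1,c0,c1) in dict(top=(220,320,300,430),scene=(120,260,200,360)).items():
    d,W=cap(n);f=d['frame'][r0:r1,c0:c1,::-1];cv2.imwrite('pics/%s4.png'%n,cv2.resize(f,None,fx=4.5,fy=4.5,interpolation=cv2.INTER_CUBIC)[:600,:800])
E
```

```text
t 5.05 pos [ 0.4991 -0.1558  0.0616] yaw z 7.93 shift cm [-1.84  1.39 -0.01] F [-5.38 -4.   11.58] w -0.0003633173951508748 xdown [ 0.001 -0.002 -1.   ]
[-0.82245572  0.97189945 -0.01992393]
```

View pics/scene4.png

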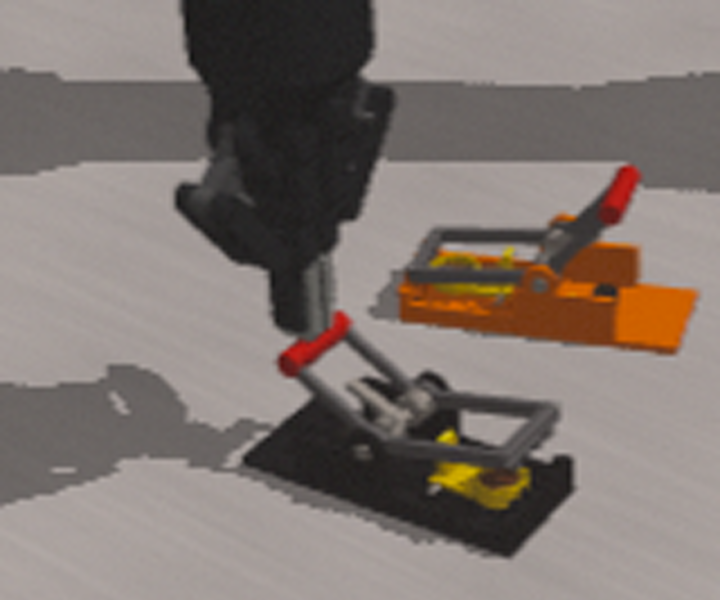

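View pics/top4.png

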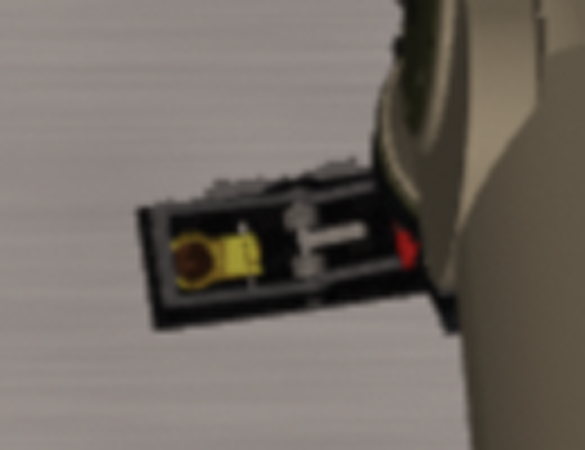

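The fingers sit on the bar and the jaw front is rising. The tool is a little to the tail side, so I'll go straight down for a while.

Emit:
{"op": "step_arm", "data": {"rows": [[0.2,0.05,0,0],[0.2,0,0,0],[0.2,0,0,0],[0.2,0,0,0],[0,0,0,0]]}}

```text
t: 5.78
tool_pos: [0.5008, -0.1573, 0.0548]
tcp_rot: [[0.005, -0.137, 0.991], [-0.005, 0.991, 0.137], [-1.0, -0.006, 0.005]]
wrist_force: [-0.6, -7.9, 13.8]
width: -0.0003
```

Emit:
{"op": "step_arm", "data": {"rows": [[0.2,-0.2,0,0],[0.2,-0.2,0,0],[0.2,-0.1,0,0],[0.2,-0.05,0,0],[0.2,0,0,0],[0,0,0,0]]}}

```text
t: 6.52
tool_pos: [0.5014, -0.1616, 0.0444]
tcp_rot: [[0.005, -0.138, 0.99], [-0.004, 0.99, 0.138], [-1.0, -0.004, 0.004]]
wrist_force: [-0.6, -6.6, 10.3]
width: 0.0001
```

Emit:
{"op": "step_arm", "data": {"rows": [[0.2,-0.1,0,0],[0.2,-0.1,0,0],[0,0,0,0]]}}

```text
t: 6.9
tool_pos: [0.5016, -0.1627, 0.0401]
tcp_rot: [[0.004, -0.138, 0.99], [-0.003, 0.99, 0.138], [-1.0, -0.003, 0.004]]
wrist_force: [0.2, -4.2, 9.8]
width: -0.0
```

Emit:
{"op": "step_arm", "data": {"rows": [[0.1,0,0,0],[0.1,0,0,0],[0,0,0,0]]}}

```text
t: 7.28
tool_pos: [0.5017, -0.1631, 0.0383]
tcp_rot: [[0.004, -0.138, 0.99], [-0.003, 0.99, 0.138], [-1.0, -0.004, 0.004]]
wrist_force: [0.5, -4.8, 10.4]
width: -0.0002
```

Emit:
{"op": "step_arm", "data": {"rows": [[0.1,0,0,0],[0.1,0,0,0],[0,0,0,0]]}}

```text
t: 7.65
tool_pos: [0.5017, -0.1633, 0.0363]
tcp_rot: [[0.005, -0.138, 0.99], [-0.003, 0.99, 0.138], [-1.0, -0.004, 0.004]]
wrist_force: [0.8, -4.9, 9.3]
width: 0.0001
```

Emit:
{"op": "step_arm", "data": {"rows": [[0.1,0,0,0],[0.1,0,0,0],[0,0,0,0]]}}

```text
t: 8.02
tool_pos: [0.5017, -0.1635, 0.0344]
tcp_rot: [[0.005, -0.138, 0.99], [-0.004, 0.99, 0.138], [-1.0, -0.004, 0.004]]
wrist_force: [0.7, -5.4, 10.6]
width: -0.0
```

Emit:
{"op": "step_arm", "data": {"rows": [[0.1,0,0,0],[0.1,0,0,0],[0,0,0,0]]}}

```text
t: 8.4
tool_pos: [0.5017, -0.1636, 0.0324]
tcp_rot: [[0.005, -0.138, 0.99], [-0.004, 0.99, 0.138], [-1.0, -0.004, 0.004]]
wrist_force: [1.0, -6.6, 10.5]
width: -0.0004
```

Emit:
{"op": "step_arm", "data": {"rows": [[0.1,0,0,0],[0,0,0,0]]}}

```text
t: 8.65
tool_pos: [0.5017, -0.1637, 0.0314]
tcp_rot: [[0.005, -0.138, 0.99], [-0.004, 0.99, 0.138], [-1.0, -0.004, 0.004]]
wrist_force: [0.7, -6.0, 10.2]
width: -0.0
```

Emit:
{"op": "step_arm", "data": {"rows": [[0.1,0,0,0],[0.1,0,0,0],[0,0,0,0]]}}

```text
t: 9.02
tool_pos: [0.5018, -0.1636, 0.0293]
tcp_rot: [[0.005, -0.138, 0.99], [-0.004, 0.99, 0.138], [-1.0, -0.004, 0.004]]
wrist_force: [1.3, -6.3, 9.1]
width: -0.0003
```

Emit:
{"op": "step_arm", "data": {"rows": [[0.1,0,0,0],[0,0,0,0]]}}

```text
t: 9.28
tool_pos: [0.5018, -0.1636, 0.0283]
tcp_rot: [[0.005, -0.138, 0.99], [-0.004, 0.99, 0.138], [-1.0, -0.004, 0.004]]
wrist_force: [0.5, -5.9, 10.5]
width: 0.0003
```

Emit:
{"op": "step_arm", "data": {"rows": [[0.1,0,0,0],[0,0,0,0]]}}

```text
t: 9.52
tool_pos: [0.5017, -0.1636, 0.0273]
tcp_rot: [[0.005, -0.138, 0.99], [-0.004, 0.99, 0.138], [-1.0, -0.004, 0.004]]
wrist_force: [0.5, -6.3, 9.8]
width: -0.0005
```

Emit:
{"op": "step_arm", "data": {"rows": [[0.1,0,0,0],[0,0,0,0]]}}

```text
t: 9.78
tool_pos: [0.5017, -0.1635, 0.0263]
tcp_rot: [[0.005, -0.138, 0.99], [-0.004, 0.99, 0.138], [-1.0, -0.004, 0.004]]
wrist_force: [0.7, -5.8, 10.2]
width: -0.0003
```

Emit:
{"op": "step_arm", "data": {"rows": [[0.1,0,0,0],[0,0,0,0]]}}

```text
t: 10.02
tool_pos: [0.5017, -0.1635, 0.0253]
tcp_rot: [[0.005, -0.138, 0.99], [-0.004, 0.99, 0.138], [-1.0, -0.004, 0.004]]
wrist_force: [-0.1, -5.1, 9.2]
width: 0.0
```

Emit:
{"op": "step_arm", "data": {"rows": [[0.1,0,0,0],[0,0,0,0]]}}

```text
t: 10.28
tool_pos: [0.5017, -0.1634, 0.0243]
tcp_rot: [[0.005, -0.138, 0.99], [-0.003, 0.99, 0.138], [-1.0, -0.004, 0.004]]
wrist_force: [1.3, -5.2, 9.6]
width: 0.0
```

Emit:
{"op": "step_arm", "data": {"rows": [[0.1,0,0,0],[0,0,0,0]]}}

```text
t: 10.52
tool_pos: [0.5017, -0.1633, 0.0232]
tcp_rot: [[0.004, -0.138, 0.99], [-0.003, 0.99, 0.138], [-1.0, -0.004, 0.004]]
wrist_force: [0.5, -5.6, 9.7]
width: 0.0002
```

```bash
python3 - <<'E'
from h import *
go(.497,-.142,.08)
for n,(r0,r1,c0,c1) in dict(scene=(120,260,200,360)).items():
    d,W=cap(n);f=d['frame'][r0:r1,c0:c1,::-1];cv2.imwrite('pics/%s5.png'%n,cv2.resize(f,None,fx=4.5,fy=4.5,interpolation=cv2.INTER_CUBIC)[:600,:800])
E
```

```text
t 10.525 pos [ 0.5017 -0.1633  0.0232] yaw z 7.92 shift cm [-5.69  2.15 -0.15] F [ 0.48 -5.6   9.67] w 0.00018737521908337014 xdown [ 0.004 -0.003 -1.   ]
```

View pics/scene5.png

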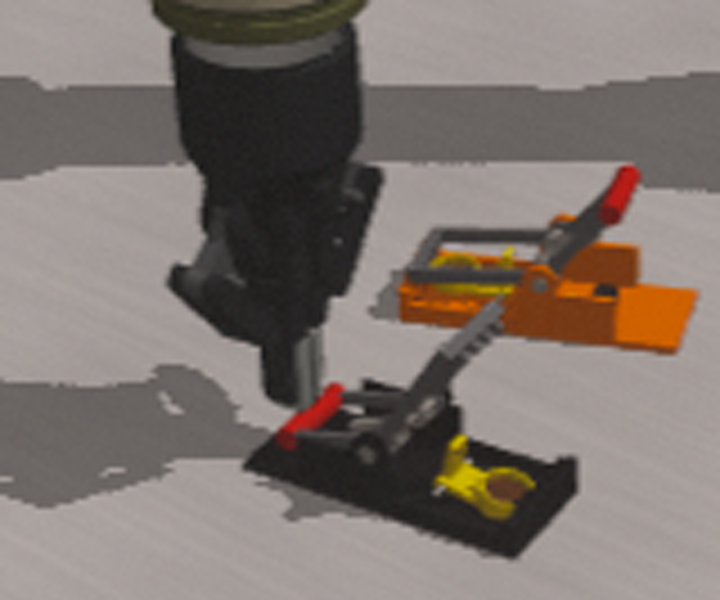

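The jaw is well up (q about 1.1 by geometry) with no stop felt yet. The fingers are still on the bar, so I'll continue in 1 mm steps.

Emit:
{"op": "step_arm", "data": {"rows": [[0.1,0.05,0,0],[0,0,0,0]]}}

```text
t: 10.82
tool_pos: [0.5017, -0.1631, 0.0222]
tcp_rot: [[0.005, -0.138, 0.99], [-0.004, 0.99, 0.138], [-1.0, -0.004, 0.004]]
wrist_force: [0.4, -5.3, 8.6]
width: 0.0
```

Emit:
{"op": "step_arm", "data": {"rows": [[0.1,0.05,0,0],[0,0,0,0]]}}

```text
t: 11.08
tool_pos: [0.5016, -0.1626, 0.0213]
tcp_rot: [[0.005, -0.138, 0.99], [-0.004, 0.99, 0.138], [-1.0, -0.004, 0.004]]
wrist_force: [0.8, -6.4, 8.7]
width: 0.0003
```

Emit:
{"op": "step_arm", "data": {"rows": [[0.1,0,0,0],[0,0,0,0]]}}

```text
t: 11.32
tool_pos: [0.5016, -0.1625, 0.0202]
tcp_rot: [[0.005, -0.138, 0.99], [-0.003, 0.99, 0.138], [-1.0, -0.004, 0.004]]
wrist_force: [-0.3, -5.3, 8.4]
width: 0.0
```

Emit:
{"op": "step_arm", "data": {"rows": [[0.1,0,0,0],[0,0,0,0]]}}

```text
t: 11.58
tool_pos: [0.5016, -0.1624, 0.0194]
tcp_rot: [[0.005, -0.138, 0.99], [-0.003, 0.99, 0.138], [-1.0, -0.004, 0.004]]
wrist_force: [0.1, -4.8, 11.4]
width: -0.0
```

Emit:
{"op": "step_arm", "data": {"rows": [[0.05,0,0,0],[0,0,0,0]]}}

```text
t: 11.82
tool_pos: [0.5017, -0.1623, 0.0191]
tcp_rot: [[0.005, -0.138, 0.99], [-0.004, 0.99, 0.138], [-1.0, -0.004, 0.004]]
wrist_force: [-1.5, -5.4, 12.5]
width: 0.0
```

Emit:
{"op": "step_arm", "data": {"rows": [[0.05,0,0,0],[0,0,0,0]]}}

```text
t: 12.08
tool_pos: [0.5017, -0.1624, 0.0188]
tcp_rot: [[0.005, -0.138, 0.99], [-0.004, 0.99, 0.138], [-1.0, -0.004, 0.004]]
wrist_force: [-1.2, -4.3, 16.0]
width: -0.0001
```

Stop felt: the force went from 8.5 to 16 N over about 1 mm. Now I'll ease off slowly.

Emit:
{"op": "step_arm", "data": {"rows": [[0,0,0,0],[-0.1,0,0,0],[-0.1,0,0,0],[0,0,0,0]]}}

```text
t: 12.58
tool_pos: [0.5016, -0.1625, 0.0204]
tcp_rot: [[0.005, -0.138, 0.99], [-0.004, 0.99, 0.138], [-1.0, -0.004, 0.004]]
wrist_force: [0.2, -5.7, 9.7]
width: 0.0002
```

Emit:
{"op": "step_arm", "data": {"rows": [[-0.1,0,0,0],[-0.1,0,0,0],[0,0,0,0]]}}

```text
t: 12.95
tool_pos: [0.5015, -0.1623, 0.0221]
tcp_rot: [[0.004, -0.138, 0.99], [-0.003, 0.99, 0.138], [-1.0, -0.004, 0.004]]
wrist_force: [1.6, -5.2, 7.0]
width: 0.0001
```

Emit:
{"op": "step_arm", "data": {"rows": [[-0.1,0,0,0],[0,0,0,0]]}}

```text
t: 13.2
tool_pos: [0.5011, -0.1617, 0.0227]
tcp_rot: [[0.004, -0.138, 0.99], [-0.002, 0.99, 0.138], [-1.0, -0.003, 0.003]]
wrist_force: [1.4, -3.9, 5.7]
width: 0.0001
```

Only 0.6 mm of that 1 mm was followed and the force is falling, so the catch seems to hold. Continuing.

Emit:
{"op": "step_arm", "data": {"rows": [[-0.1,0,0,0],[0,0,0,0]]}}

```text
t: 13.45
tool_pos: [0.5003, -0.1605, 0.023]
tcp_rot: [[0.002, -0.139, 0.99], [-0.001, 0.99, 0.139], [-1.0, -0.001, 0.002]]
wrist_force: [1.5, -4.1, 4.8]
width: 0.0
```

Emit:
{"op": "step_arm", "data": {"rows": [[-0.05,0,0,0],[0,0,0,0]]}}

```text
t: 13.7
tool_pos: [0.4997, -0.1599, 0.023]
tcp_rot: [[0.0, -0.14, 0.99], [-0.0, 0.99, 0.14], [-1.0, -0.0, 0.0]]
wrist_force: [0.8, -2.8, 4.5]
width: -0.0
```

Emit:
{"op": "step_arm", "data": {"rows": [[-0.1,0,0,0],[-0.05,0,0,0],[0,0,0,0]]}}

```text
t: 14.08
tool_pos: [0.499, -0.1592, 0.0239]
tcp_rot: [[-0.001, -0.14, 0.99], [0.001, 0.99, 0.14], [-1.0, 0.001, -0.001]]
wrist_force: [0.3, -0.1, 1.8]
width: 0.0
```

Emit:
{"op": "step_arm", "data": {"rows": [[-0.1,0,0,0],[-0.1,0,0,0],[0,0,0,0]]}}

```text
t: 14.45
tool_pos: [0.4994, -0.1597, 0.0262]
tcp_rot: [[-0.0, -0.14, 0.99], [0.0, 0.99, 0.14], [-1.0, 0.0, -0.0]]
wrist_force: [-0.3, -0.3, -0.7]
width: -0.0002
```

Emit:
{"op": "step_arm", "data": {"rows": [[-0.3,0,0,0],[-0.5,0,0,0],[-2,0,0,0],[-4,0,0,0],[-5,0,0,0],[0,0,0,0]], "fingers": 8.5}}

```text
t: 15.2
tool_pos: [0.5022, -0.1603, 0.1489]
tcp_rot: [[0.008, -0.14, 0.99], [-0.003, 0.99, 0.14], [-1.0, -0.004, 0.007]]
wrist_force: [-0.6, 1.4, -1.1]
width: 0.0852
```

```bash
python3 - <<'E'
from h import *
go(.497,-.142,.08)
for n,(r0,r1,c0,c1) in dict(top=(220,320,300,430),scene=(120,260,200,360)).items():
    d,W=cap(n,n+'6f.png');np.savez(n+'6.npz',f=d['frame'],W=W);f=d['frame'][r0:r1,c0:c1,::-1];cv2.imwrite('pics/%s6.png'%n,cv2.resize(f,None,fx=4.5,fy=4.5,interpolation=cv2.INTER_CUBIC)[:600,:800])
E
```

```text
t 15.2 pos [ 0.5022 -0.1603  0.1489] yaw z 8.03 shift cm [ 6.88  1.92 -0.31] F [-0.61  1.45 -1.1 ] w 0.08518583373554156 xdown [ 0.008 -0.003 -1.   ]
```

View pics/scene6.png

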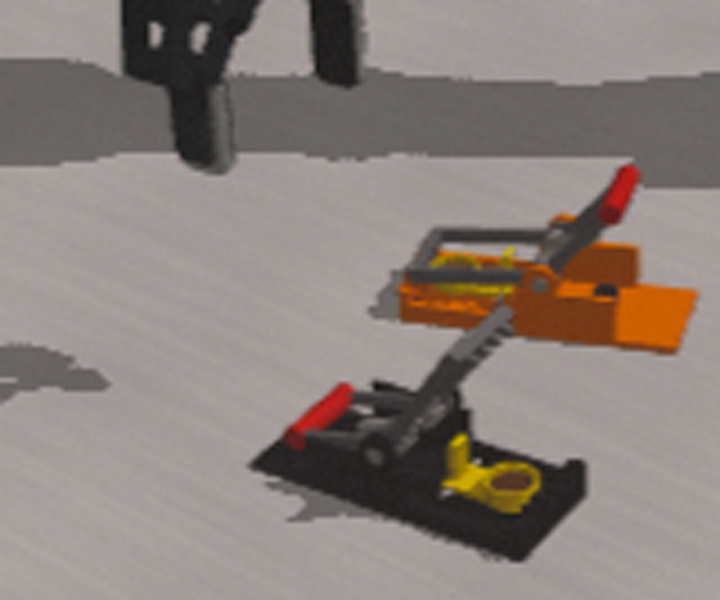

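View pics/top6.png

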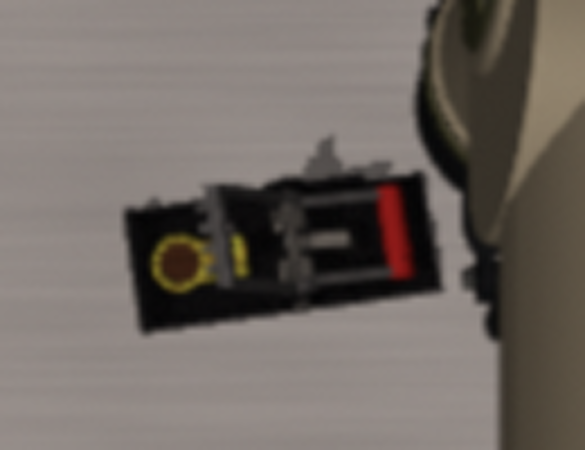

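The jaw is cocked: scene crop shows the jaw raised (510,310) and bar down (320,415). The trap has slid a few mm, so I'll refit its pose.

```bash
cat >> h.py <<'E'
def fit(f,W,r0,r1,c0,c1):
    w=W[r0:r1,c0:c1];im=f[r0:r1,c0:c1].astype(int)
    m=((im.max(2)<42)&(w[...,2]<.045)&(w[...,2]>-.01)).astype(np.uint8)
    n,l,s,_=cv2.connectedComponentsWithStats(m);k=1+np.argmax(s[1:,4]);p=w[l==k]
    r=cv2.minAreaRect((p[:,:2]*1000).astype(np.float32));b=cv2.boxPoints(r);print(np.round(r[0],1),np.round(r[1],1),r[2],b.round(1).tolist())
    return p
E
python3 - <<'E'
from h import *
for k in '1','6':
    t=np.load('top%s.npz'%k);fit(t['f'],t['W'],235,310,318,402)
    t=np.load('scene%s.npz'%k);fit(t['f'],t['W'],175,250,245,335)
t=np.load('top6.npz');f=t['f'].astype(int);W=t['W']
red=(f[...,0]>120)&(f[...,1]<60);red[:, :318]=0;red[:,412:]=0;red[:240]=0;red[310:]=0
w=W[red];w=w[w[:,2]>0.0];print(cv2.minAreaRect((w[:,:2]*1000).astype(np.float32)),w.mean(0),len(w))
for k in '16':
    f=np.load('top%s.npz'%k)['f'].astype(int);W=np.load('top%s.npz'%k)['W']
    y=(f[...,0]>110)&(f[...,1]>100)&(f[...,2]<70);y[:, :318]=0;y[:,412:]=0;y[:240]=0;y[310:]=0
    br=(f[...,0]>70)&(f[...,1]<60)&(f[...,0]<115)&(f[...,2]<50);br[:,:318]=0;br[:,370:]=0;br[:240]=0;br[310:]=0
    print('bait brown',W[br].mean(0),br.sum())
E
```

```text
[ 491.6 -107.8] [ 56.2 139.9] 7.611804962158203 [[454.3999938964844, -42.20000076293945], [473.0, -180.89999389648438], [528.7000122070312, -173.39999389648438], [510.20001220703125, -34.79999923706055]]
[ 494.8 -105.7] [ 56.4 142.2] 6.601200580596924 [[458.6000061035156, -38.400001525878906], [475.0, -179.60000610351562], [531.0, -173.10000610351562], [514.7000122070312, -31.899999618530273]]
[ 492.3 -101. ] [ 60.9 140. ] 10.13339614868164 [[450.0, -37.400001525878906], [474.70001220703125, -175.3000030517578], [534.5999755859375, -164.60000610351562], [510.0, -26.700000762939453]]
[493.  -98.7] [ 58. 140.] 8.82616138458252 [[453.70001220703125, -34.0], [475.1000061035156, -172.39999389648438], [532.4000244140625, -163.5], [510.8999938964844, -25.100000381469727]]
((497.70843505859375, -149.504150390625), (37.78755569458008, 6.133607864379883), 5.620116233825684) [ 0.49828489 -0.14973282  0.02378216] 51
bait brown [ 0.48893347 -0.06144037  0.01304702] 6
bait brown [ 0.49098072 -0.05549698  0.0158173 ] 6
```

```bash
python3 - <<'E'
from h import *
go(.4967,-.1317,.002)
E
```

```text
t 15.3 pos [ 0.4997 -0.16    0.1449] yaw z 8.02 shift cm [14.29  2.86  0.08] F [ 0.34  0.21 -1.26] w 0.08477843939245702 xdown [ 0.001 -0.001 -1.   ]
```

Emit:
{"op": "step_arm", "data": {"rows": [[1,1.43,0.04,0],[1,1.43,0.04,0],[4,0,0,0],[4,0,0,0],[2.5,0,0,0],[0,0,0,0]]}}

```text
t: 16.05
tool_pos: [0.4937, -0.1294, 0.0165]
tcp_rot: [[-0.006, -0.141, 0.99], [0.003, 0.99, 0.141], [-1.0, 0.003, -0.005]]
wrist_force: [0.1, 0.6, 0.1]
width: 0.085
```

```bash
python3 - <<'E'
from h import *
go(.4967,-.1317,.002)
for n,(r0,r1,c0,c1) in dict(scene=(120,260,200,360)).items():
    d,W=cap(n);f=d['frame'][r0:r1,c0:c1,::-1];cv2.imwrite('pics/%s7.png'%n,cv2.resize(f,None,fx=4.5,fy=4.5,interpolation=cv2.INTER_CUBIC)[:600,:800])
E
```

```text
t 16.05 pos [ 0.4937 -0.1294  0.0165] yaw z 8.12 shift cm [ 1.45 -0.27  0.27] F [0.06 0.63 0.07] w 0.08504216918709452 xdown [-0.006  0.003 -1.   ]
```

View pics/scene7.png

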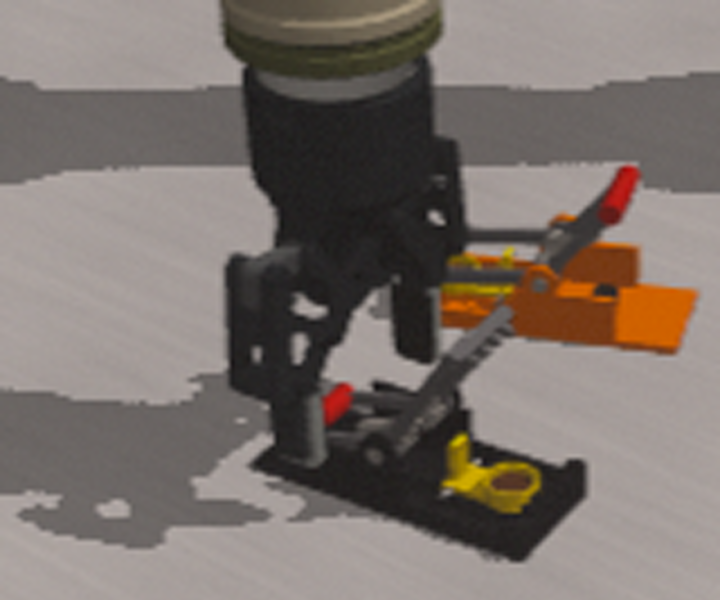

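The fingers straddle the trap's cheeks at the tail and clear of the bar and jaw. I'll finish the descent, then close.

Emit:
{"op": "step_arm", "data": {"rows": [[0.7,0,0,0],[0.6,0,0,0],[0,0,0,0],[0,0,0,0]]}}

```text
t: 16.6
tool_pos: [0.4965, -0.1315, 0.0066]
tcp_rot: [[0.001, -0.14, 0.99], [-0.0, 0.99, 0.14], [-1.0, -0.0, 0.0]]
wrist_force: [-0.0, -0.1, 0.7]
width: 0.085
```

Emit:
{"op": "step_arm", "data": {"rows": [[0,0,0,0],[0,0,0,0],[0,0,0,0],[0,0,0,0]], "fingers": 5.2, "newtons": 25}}

```text
t: 17.1
tool_pos: [0.4965, -0.1315, 0.0066]
tcp_rot: [[0.0, -0.14, 0.99], [-0.0, 0.99, 0.14], [-1.0, -0.0, 0.0]]
wrist_force: [-1.2, -0.1, 4.0]
width: 0.0553
```

```bash
python3 - <<'E'
from h import *
go(.4967,-.1317,.002)
for n,(r0,r1,c0,c1) in dict(scene=(120,260,200,360)).items():
    d,W=cap(n);f=d['frame'][r0:r1,c0:c1,::-1];cv2.imwrite('pics/%s8.png'%n,cv2.resize(f,None,fx=4.5,fy=4.5,interpolation=cv2.INTER_CUBIC)[:600,:800])
E
```

```text
t 17.1 pos [ 0.4965 -0.1315  0.0066] yaw z 8.02 shift cm [ 0.46 -0.02  0.01] F [-1.21 -0.08  3.99] w 0.05532866317319382 xdown [ 0. -0. -1.]
```

View pics/scene8.png

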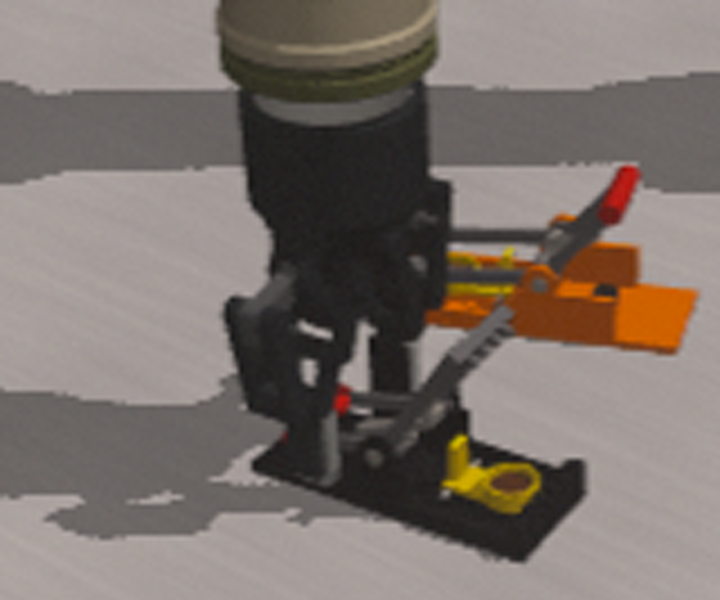

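Gripped: width 55.3 mm, jaw still up. I'll square it to the unit, then drag it gently towards the unit's side.

Emit:
{"op": "step_arm", "data": {"rows": [[0,0,0,1.1],[0,0,0,1.1],[0,0,0,1.1],[0,0,0,1.1],[0,0.5,0.1,0],[0,1,0.25,0],[0,1.5,0.35,0],[0,1.5,0.35,0],[0,1.5,0.35,0],[0,1.5,0.35,0],[0,1,0.25,0],[0,0.5,0.1,0]]}}

```text
t: 18.65
tool_pos: [0.5119, -0.0398, 0.0066]
tcp_rot: [[0.0, -0.064, 0.998], [-0.0, 0.998, 0.064], [-1.0, -0.0, 0.0]]
wrist_force: [-1.3, -3.6, 6.0]
width: 0.0553
```

```bash
python3 - <<'E'
from h import *
go(.5386,.1094)
for n in ('scene',):
    d,W=cap(n);f=d['frame'][120:320,200:440,::-1];cv2.imwrite('pics/%s9.png'%n,cv2.resize(f,None,fx=3,fy=3,interpolation=cv2.INTER_CUBIC))
E
```

```text
t 18.65 pos [ 0.5119 -0.0398  0.0066] yaw z 3.67 shift cm [-1.000e-02  1.472e+01  3.620e+00] F [-1.32 -3.59  6.02] w 0.05525793679118533 xdown [ 0. -0. -1.]
```

View pics/scene9.png

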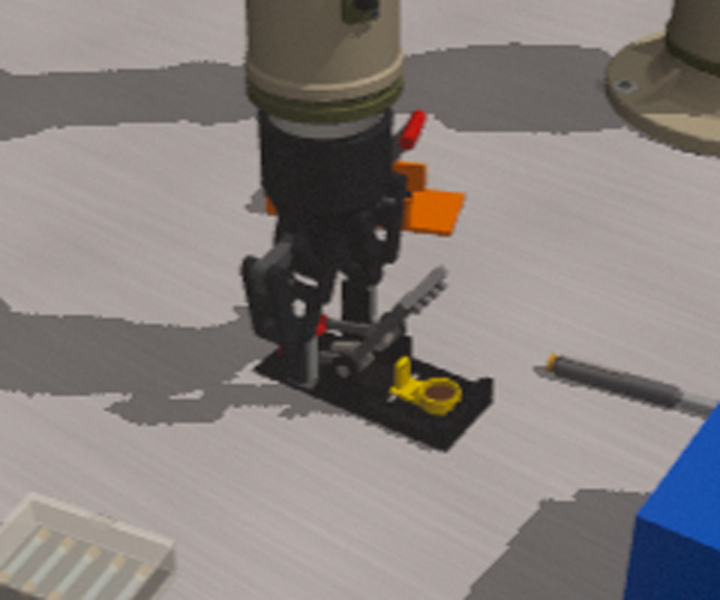

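It follows, still cocked. The pen stays well clear. Continuing.

Emit:
{"op": "step_arm", "data": {"rows": [[0,0.5,0.12,0],[0,1,0.25,0],[0,1.5,0.37,0],[0,1.6,0.4,0],[0,1.6,0.4,0],[0,1.6,0.4,0],[0,1.6,0.4,0],[0,1.6,0.4,0],[0,1.5,0.37,0],[0,1.2,0.3,0],[0,0.6,0.15,0],[0,0.3,0,0]]}}

```text
t: 20.2
tool_pos: [0.5382, 0.1077, 0.0066]
tcp_rot: [[0.001, -0.063, 0.998], [-0.001, 0.998, 0.063], [-1.0, -0.001, 0.001]]
wrist_force: [0.3, -5.2, 8.0]
width: 0.0555
```

```bash
python3 - <<'E'
from h import *
go(.5386,.1214)
for n in ('scene','top'):
    d,W=cap(n,n+'10.png');np.savez(n+'10.npz',f=d['frame'],W=W)
    f=d['frame'][150:400,300:600,::-1] if n=='scene' else d['frame'][170:320,90:330,::-1]
    cv2.imwrite('pics/%s10c.png'%n,cv2.resize(f,None,fx=2.4,fy=2.4,interpolation=cv2.INTER_CUBIC))
E
```

```text
t 20.2 pos [0.5382 0.1077 0.0066] yaw z 3.64 shift cm [-0.    1.37  0.13] F [ 0.33 -5.15  7.97] w 0.055503922782477115 xdown [ 0.001 -0.001 -1.   ]
```

View pics/scene10.png

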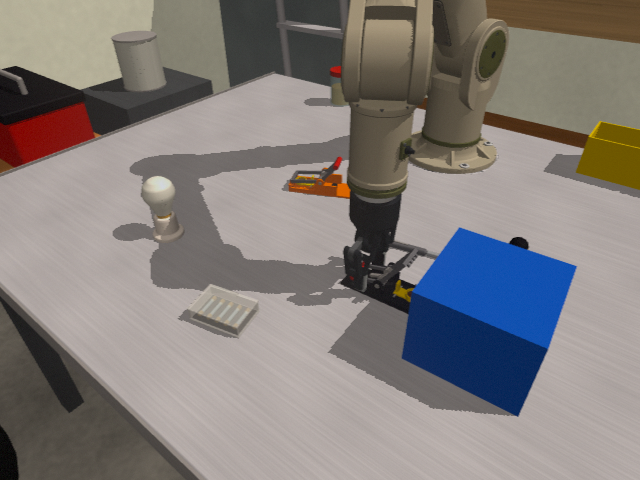

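View pics/top10c.png

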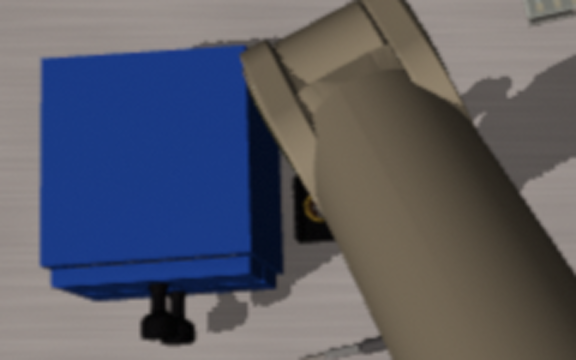

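The front lip is at top-crop x=295 and the unit's foot at about x=280, so roughly 12 mm are left. I'll creep on until contact.

Emit:
{"op": "step_arm", "data": {"rows": [[0,0.3,0,0],[0,0.3,0,0],[0,0.2,0,0],[0,0.1,0,0],[0,0,0,0]]}}

```text
t: 20.92
tool_pos: [0.5376, 0.1164, 0.0066]
tcp_rot: [[0.001, -0.063, 0.998], [-0.001, 0.998, 0.063], [-1.0, -0.001, 0.001]]
wrist_force: [0.6, -4.5, 5.7]
width: 0.0552
```

Emit:
{"op": "step_arm", "data": {"rows": [[0,0.1,0,0],[0,0.1,0,0],[0,0,0,0]]}}

```text
t: 21.3
tool_pos: [0.5376, 0.1183, 0.0067]
tcp_rot: [[0.001, -0.063, 0.998], [-0.001, 0.998, 0.063], [-1.0, -0.001, 0.001]]
wrist_force: [0.2, -4.7, 5.7]
width: 0.0555
```

Emit:
{"op": "step_arm", "data": {"rows": [[0,0.1,0,0],[0,0.1,0,0],[0,0,0,0]]}}

```text
t: 21.68
tool_pos: [0.5374, 0.1203, 0.0067]
tcp_rot: [[0.001, -0.063, 0.998], [-0.001, 0.998, 0.063], [-1.0, -0.001, 0.001]]
wrist_force: [1.4, -4.0, 6.8]
width: 0.0553
```

Emit:
{"op": "step_arm", "data": {"rows": [[0,0.1,0,0],[0,0,0,0]]}}

```text
t: 21.92
tool_pos: [0.5373, 0.1213, 0.0066]
tcp_rot: [[0.001, -0.063, 0.998], [-0.001, 0.998, 0.063], [-1.0, -0.001, 0.001]]
wrist_force: [0.6, -4.4, 6.3]
width: 0.0554
```

Emit:
{"op": "step_arm", "data": {"rows": [[0,0.1,0,0],[0,0,0,0]]}}

```text
t: 22.18
tool_pos: [0.5374, 0.1217, 0.0066]
tcp_rot: [[0.001, -0.062, 0.998], [-0.001, 0.998, 0.062], [-1.0, -0.001, 0.001]]
wrist_force: [0.3, -5.4, 7.0]
width: 0.0554
```

Emit:
{"op": "step_arm", "data": {"rows": [[0,0.1,0,0],[0,0,0,0]]}}

```text
t: 22.42
tool_pos: [0.5373, 0.1217, 0.0066]
tcp_rot: [[0.0, -0.062, 0.998], [-0.003, 0.998, 0.062], [-1.0, -0.003, 0.0]]
wrist_force: [-0.5, -8.9, 8.1]
width: 0.0557
```

Emit:
{"op": "step_arm", "data": {"rows": [[0,0.1,0,0],[0,0,0,0]]}}

```text
t: 22.68
tool_pos: [0.5373, 0.1217, 0.0066]
tcp_rot: [[0.0, -0.061, 0.998], [-0.004, 0.998, 0.061], [-1.0, -0.004, 0.0]]
wrist_force: [-0.8, -11.5, 9.2]
width: 0.0552
```

Contact: the TCP stopped at y=0.1217 while the force rose. I'll relax the push and open.

Emit:
{"op": "step_arm", "data": {"rows": [[0,-0.1,0,0],[0,-0.1,0,0],[0,0,0,0]]}}

```text
t: 23.05
tool_pos: [0.5373, 0.1217, 0.0066]
tcp_rot: [[0.001, -0.062, 0.998], [-0.001, 0.998, 0.062], [-1.0, -0.001, 0.001]]
wrist_force: [0.9, -5.5, 8.2]
width: 0.0553
```

Emit:
{"op": "step_arm", "data": {"rows": [[0,0,0,0],[0,0,0,0],[0,0,0,0],[0,0,0,0],[0,0,0,0]], "fingers": 7.5}}

```text
t: 23.68
tool_pos: [0.5368, 0.1227, 0.0063]
tcp_rot: [[-0.0, -0.063, 0.998], [0.0, 0.998, 0.063], [-1.0, 0.0, -0.0]]
wrist_force: [-0.6, 0.2, 0.4]
width: 0.0752
```

Emit:
{"op": "step_arm", "data": {"rows": [[-0.5,0,0,0],[-1,0,0,0],[-3,0,0,0],[-4,0,0,0],[-4,0,0,0],[-3,0,0,0],[0,0,0,0],[0,0,0,0]]}}

```text
t: 24.68
tool_pos: [0.5367, 0.1225, 0.1613]
tcp_rot: [[-0.0, -0.063, 0.998], [-0.0, 0.998, 0.063], [-1.0, -0.0, -0.0]]
wrist_force: [-0.0, 0.3, -0.9]
width: 0.075
```

```bash
python3 - <<'E'
from h import *
go(.5386,.1214)
for n in ('scene','top'):
    d,W=cap(n,n+'11.png');np.savez(n+'11.npz',f=d['frame'],W=W)
    f=d['frame'][200:340,320:500,::-1] if n=='scene' else d['frame'][170:320,90:330,::-1]
    cv2.imwrite('pics/%s11c.png'%n,cv2.resize(f,None,fx=3.3,fy=3.3,interpolation=cv2.INTER_CUBIC))
E
```

```text
t 24.675 pos [0.5367 0.1225 0.1613] yaw z 3.62 shift cm [ 0.   -0.12  0.19] F [-0.    0.29 -0.89] w 0.07501062633397904 xdown [-0. -0. -1.]
```

View pics/scene11c.png

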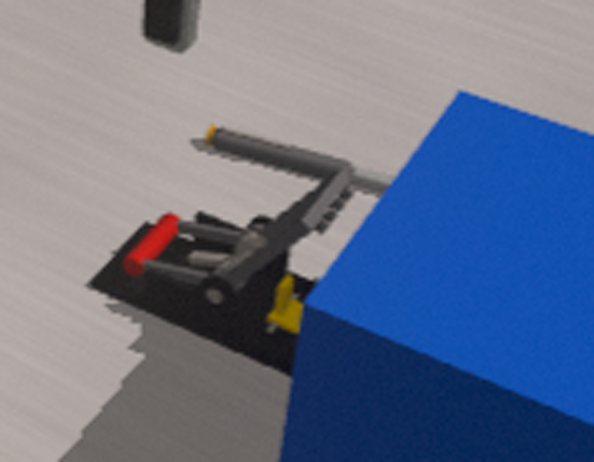

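View pics/top11c.png

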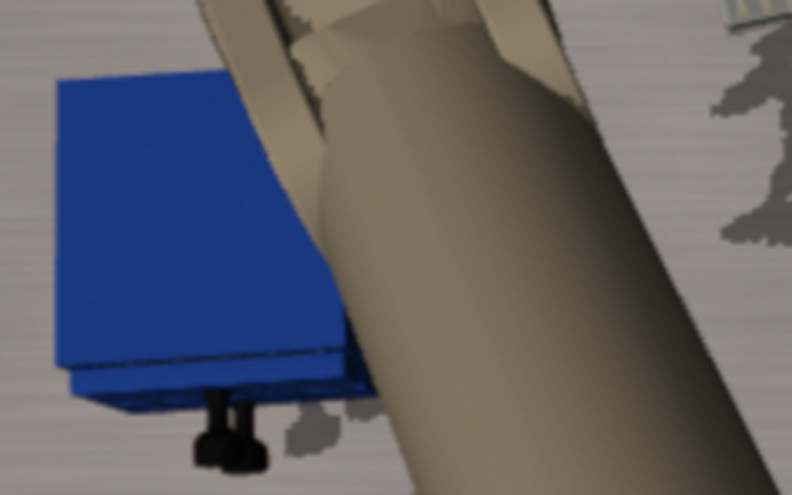

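Released and still cocked. I'll pull the arm back to get a clear top view.

Emit:
{"op": "step_arm", "data": {"rows": [[0,-1.5,0,0],[0,-3,0,0],[0,-4,0,0],[0,-4,0,0],[0,-4,0,0],[0,-4,0,0],[0,-4,0,0],[0,-3,0,0],[0,-1.5,0,0],[0,0,0,0]]}}

```text
t: 26.02
tool_pos: [0.5548, -0.1679, 0.1608]
tcp_rot: [[-0.001, -0.061, 0.998], [0.0, 0.998, 0.061], [-1.0, 0.0, -0.001]]
wrist_force: [-0.7, 0.2, -1.0]
width: 0.0749
```

```bash
python3 - <<'E'
from h import *
go(.5386,.1214)
d,W=cap('top','top12.png');f=d['frame'][170:330,90:330,::-1]
cv2.imwrite('pics/top12c.png',cv2.resize(f,None,fx=3.3,fy=3.3,interpolation=cv2.INTER_CUBIC))
fit(d['frame'],W,200,300,207,300)
d2,W2=cap('scene','scene12.png')
cv2.imwrite('pics/scene12c.png',cv2.resize(d2['frame'][230:330,330:450,::-1],None,fx=5,fy=5,interpolation=cv2.INTER_CUBIC))
E
```

```text
t 26.025 pos [ 0.5548 -0.1679  0.1608] yaw z 3.51 shift cm [1.000e-02 2.897e+01 1.500e-01] F [-0.66  0.24 -0.98] w 0.07494811987150786 xdown [-0.001  0.    -1.   ]
[538.8 153.5] [ 65.6 141. ] 4.000434398651123 [[501.1000061035156, 221.5], [511.0, 80.9000015258789], [576.4000244140625, 85.4000015258789], [566.5, 226.10000610351562]]
```

View pics/top12c.png

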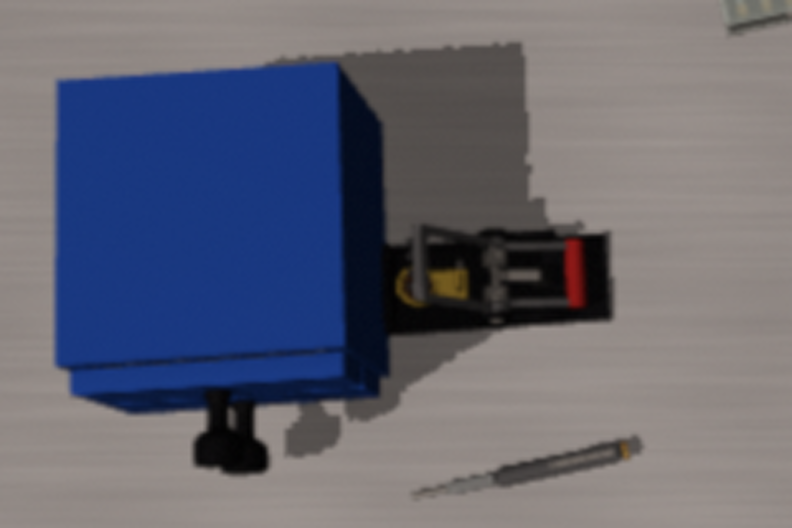

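View pics/scene12c.png

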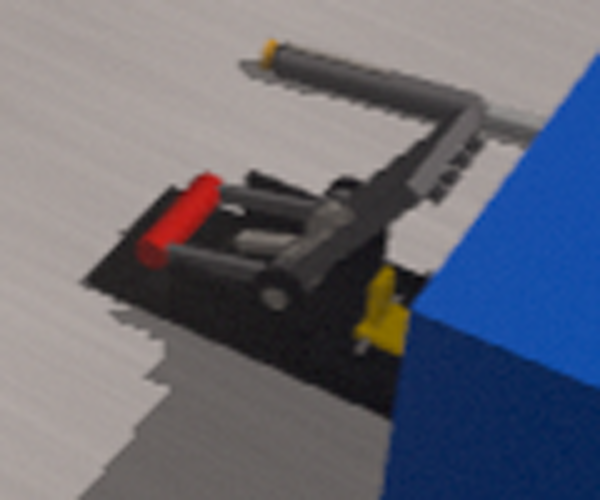

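In the top crop the lip meets the unit's side at x≈387 with no visible gap, the red bar is down at (573,272) and the jaw is up at (425,262). The fit puts the front at y≈223.8 mm against the unit's side at about 223.2 mm, with yaw 4.0° against 3.65°. I'll check the bystanders, then hand in.

```bash
python3 - <<'E'
from h import *
a=cv2.imread('pics/scene1.png').astype(int);b=cv2.imread('pics/scene12.png').astype(int);t1=cv2.imread('pics/top1.png').astype(int);t2=cv2.imread('pics/top12.png').astype(int)
for n,A,B,(r0,r1,c0,c1) in [('lamp',a,b,(170,245,135,190)),('fuse',a,b,(280,340,180,265)),('pen',t1,t2,(298,325,210,290)),('fuse top',t1,t2,(138,182,300,358))]:
    print(n,(abs(A-B)[r0:r1,c0:c1].max(2)>40).mean().round(4))
print(bot.observe()['wrist_force']); bot.hand_in()
E
```

```text
lamp 0.2601
fuse 0.0
pen 0.0
fuse top 0.0
[0.48215913 1.22966014 0.50397143]
the job is handed in; nothing more can be done
```

```bash
python3 - <<'E'
import cv2,numpy as np
a=cv2.imread('pics/scene1.png')[165:250,110:200];b=cv2.imread('pics/scene12.png')[165:250,110:200]
cv2.imwrite('pics/lamp.png',cv2.resize(np.hstack([a,b]),None,fx=4,fy=4))
E
```

```text
(no output)
```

View pics/lamp.png

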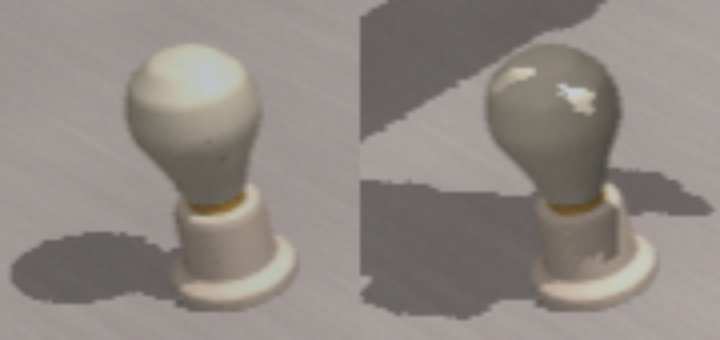

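The trap is cocked and butted against the drawer unit, and the job is handed in; no verdict was reported.

**What I did:** I pressed the red bar along its arc until the stop was felt, when the force rose from about 8.5 N to 16 N. I then eased off: the bar followed about 4 mm (2–3 mm expected), then stopped, and the force fell to zero. After that I gripped the cheeks, turned the trap about 4.4° to square it, dragged it to the unit until contact, relaxed the push and let go.

**Last checks:**
- **Jaw:** the last pictures show it raised with the bar down, after release.
- **Position:** the fitted lip is within about 1 mm of the unit's side, roughly 18 mm to the -x side of its middle. No gap shows from above, though the calibration is only good to about 2 mm.
- **Squareness:** off by about 0.4°.
- **Flatness:** the trap looks flat in the pictures; I did not measure its tilt or height.
- **Fuse box and pen:** unchanged in the before/after pictures.
- **Lamp:** my automatic picture comparison flagged it. When I looked after handing in, it stood in the same place and upright; the difference was the arm's shadow.
- **Robot:** it touches nothing, at about 26 s on the clock.

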